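# Roll down the decal and park the roller on the yellow tape

## Robot

A 6-joint arm with a two-finger parallel gripper is mounted at the origin on the work surface. World frame = base frame: x ahead of the robot, y to its left, z up, the work surface at z = 0. Lengths are in m, angles in rad, forces in N, time in s.
With the tool pointing down it reaches from about 0.3 to 0.875 m from the base axis. Payload 6.4 kg.
Tool frame: the origin (TCP) lies between the finger pads; the fingertips stand 8 mm ahead of it and the grasp point (between the pads) lies 11 mm behind it; z points along the fingers, y is the direction in which the jaws open and shut (so a half turn about z gives the same grasp; the last joint's range is limited). The gripper opens to 85 mm and grips with 20 to 120 N. Pads are 22 mm wide; open, the fingers measure 114 mm over their backs; the gripper's body (76 mm by 85 mm) begins 54 mm behind the grasp point. The pads swing forward as they close: fully open they stand 13 mm farther back than shut.
Start: joints at [-0.206, 0.181, 1.607, -0, 1.354, -0.206], TCP at [0.575, 0, 0.239] pointing down, gripper open.
Joint ranges: [-2.99, 2.99], [-0.89, 2.07], [0.3, 2.58], [-1.14, 4.28], [0, 2.63], [-3.12, 3.12]. Speed limits (rad/s): [2.57, 2.57, 3.01, 3.14, 3.14, 3.14].

## Interface

Orientations are given as a unit quaternion [w, x, y, z].
In Python, from bench import monitor, viewer, workorder, spotter gives the robot as it stands. The module is installed in compiled form; this text tells all that it offers.
- The arm moves only by the tool move_arm, never from a script. Its argument "motion" is a list of rows, each a list of 3 entries, a list of its own where there are three numbers: the shift along the tool's x, y, z in units of 60 mm (1.0 is 60 mm), then the turn, a rotation vector about the tool's x, y, z in units of 8 degrees (1.0 is 8 degrees), then the opening in per cent of the stroke, from 0 (shut) to 100 (fully open). In form: [[[dx, dy, dz], [rx, ry, rz], grip], ...]. A call has 1 to 10 rows; each row is the pose to reach, as a shift and turn from the pose commanded when the call began, along the tool's axes at that moment; what a row does not reach only later rows make up. A row lasts 1/8 s, in which the tool goes at most 62.5 mm and 10.7 degrees, less where a joint would pass 70% of its speed; a pose out of reach is approached as far as the arm can. A call with a gripper value outside its range is refused whole. The fingers move at their own pace and stop on an object; the grip force is fixed at half the most. Time passes only in rows, so rows that repeat a pose let the fingers close. It gives the time, the measured TCP pose, the force and the opening at its end, in the units of the state.
- monitor.get_obs(): the state, without advancing time (a new reading comes with each control period).
- viewer.camera(name): name is "scene" or "side" or "wrist"; returns the picture (420x560x3 uint8, blue, green, red); there is no depth.
- viewer.calibration(name): a dict with "fovy" (degrees; the focal length in pixels is half the picture's height over the tangent of half this angle, whatever the lens; pixels are square), "cx", "cy" (the principal point, pixels), "distortion" ([k1, k2, p1, p2, k3] as OpenCV has them; the pictures are not rectified), "extrinsics" (4x4, takes a point from camera to world coordinates). Camera axes: x right, y down, z forward; pixel columns grow to the right and rows downward; lengths in m; the calibration is good to about 2 mm. A picture is of the moment at which its call begins: read the wrist's pose just before it. calibration takes no time and is no camera call; for the wrist camera it gives the pose at the moment of the call.
- workorder.hand_in(): hands the job in, once; it reports no verdict.
Trained networks look in the newest picture that a camera, given by its name, has taken for a name from the list of things; names that differ only in an ending like _2 or _b are one class to them, and where a whole thing is asked for, a point or a joint stands for the part that bears it (a point fixed in the world has none). Each returns a list of dicts, best first, with "score" (0 to 1); they miss things now and then, are a little off and sometimes report something else, mostly with a low value. They report only what shows in the picture. A call takes as long as a camera call. They do not tell look-alikes from the thing itself.
- spotter.search_frame(camera, name): "centre" ([column, row] as shares, 0 to 1, of the picture: columns of its width, rows of its height, amid what is visible of it).
- spotter.outline_of(camera, name): "region" (420x560 bool, what is visible of it) and "centre" ([column, row] as shares, 0 to 1, of the picture: columns of its width, rows of its height, amid what is visible of it).
The state is a dict: "time_s": time; "q": joint angles; "dq": joint speeds; "joint_efforts": joint torques, N m; "eef_pos": TCP position; "eef_rot": TCP orientation; "wrist_force": force on the tool from outside, world axes, zero at the start; "torque": the same for the moment, N m; "opening": opening from 0.0 (shut) to 1.0 (fully open).
Only numpy, scipy, OpenCV 4.12 (cv2) and the standard library are available. Lean on these libraries where they do the work, as an engineer would, in place of code of your own. Each camera call takes 0.05 s, during which the arm holds its last target. There are 200 camera calls.

## Task

Bed down the decal on the yellow-tape side of the black panel: with the fingertips on top of the blue rubber roller, roll it across the panel over that decal and stop it on the yellow tape, lying along the tape and not past either end of it. Only touch and push the upper side of the roller - do not push its side, pinch or lift it - and leave the squeegee and the magnet on the panel where they are.

Things in the scene. Friction and masses are not known exactly. Their poses are not given: they have to be found in the camera images.
- roller: loose blue rubber roller, grey end faces, a white line along it; diameter 60 mm, length 110 mm, 0.3 to 0.6 kg, lying on the panel. Origin at its middle, 36 mm above the table (top at 66 mm); x runs along its length, y and z turn as it rolls. It does not slip on the panel and stops within millimetres when a slow push ends; a fingertip sticking to its top travels twice as far as it.
- panel: fixed gloss black flat panel, 300 mm (x) by 400 mm (y) by 6 mm thick, flat on the table. Origin at the centre of its underside. The roller rolls along the panel's y axis, either way. A red decal with a white bar lies flush on each side of the roller, 41 to 91 mm from the panel's centre along y.
- yellow_tape: flat strip of yellow tape stuck on the panel, the target: 170 mm long (x) by 30 mm wide (y), no thickness to speak of, parallel to the panel's axes; origin at its centre on the panel's top, 6 mm above the table. It lies at either the +y or the -y side of the panel, 90 to 165 mm from the roller's start.
- white_tape: the same strip in white, on the opposite side of the panel: not the target.
- squeegee: loose orange-brown squeegee card with a blue edge, 38 by 90 by 13 mm, lying on the panel's far (+x) margin; origin at the centre of its underside. Leave alone.
- magnet: loose steel hold-down magnet, a puck 38 mm across and 22 mm high, on the panel's near (-x) margin; origin at the centre of its underside. Leave alone.
Not all that is in view belongs to the job. Of the things like the roller, leave any that is red; of the rest the larger one is meant.

How it is judged:
By the outcome, as a careful person would: the job done as asked, in the order asked, and still so for the second after the job is handed in, with the robot touching nothing.
It also fails if it takes over 51 s, if anything falls off the work surface, if the arm or the gripper's body presses on something with over 40 N, if the wrist force passes 120 N, or if a joint passes its speed limit or range.

## Working session

There is one attempt and no reset: what is moved stays moved. The work goes in short steps, Python scripts to look and compute and a tool call to move; the robot and the scene stay as the last step left them, time stands still between calls to the robot, and variables do not carry over. Pictures are saved under pics/ and viewed, about 8 in all and at most 12, crops included, and the job is handed in when it is done.

Besides the shell and the picture viewer there is one more tool, called after "Call:" as name(argument=value, ...) on one line, values as JSON. move_arm: Moves the arm, as the interface text tells. Its arguments: {"type":"object","properties":{"motion":{"type":"array","items":{"type":"array"}}},"required":["motion"]}

```bash
mkdir -p pics
cat > h.py <<'E'
import numpy as np, cv2
from bench import monitor, viewer, workorder, spotter
def snap(c,n):
    im=viewer.camera(c); cv2.imwrite(f'pics/{n}.png',im); return im
def world(c,px,z):
    k=viewer.calibration(c); f=210/np.tan(np.radians(k['fovy'])/2)
    K=np.array([[f,0,k['cx']],[0,f,k['cy']],[0,0,1]])
    p=cv2.undistortPoints(np.array(px,float).reshape(-1,1,2),K,np.array(k['distortion'],float)).reshape(-1,2)
    E=np.array(k['extrinsics']); d=np.c_[p,np.ones(len(p))]@E[:3,:3].T; o=E[:3,3]
    return o+d*((z-o[2])/d[:,2])[:,None]
E
python3 - <<'E'
from h import *
a=snap('scene','s0');b=snap('side','d0')
for c in ('scene','side'):
  for n,z in (('roller',.036),('panel',.006),('yellow_tape',.006),('white_tape',.006),('squeegee',.012),('magnet',.017)):
    for r in spotter.search_frame(c,n)[:4]:
      p=np.array(r['centre'])*[560,420]; print(c,n,round(r['score'],2),p.round(),world(c,[p],z).round(3)[0])
cv2.imwrite('pics/both.png',cv2.resize(np.vstack([a,b]),(800,1200))[:, :]) 
print(monitor.get_obs()['time_s'])
E
```

```text
scene roller 0.83 [395. 272.] [0.553 0.325 0.036]
scene roller 0.73 [367. 328.] [0.681 0.325 0.036]
scene roller 0.58 [251. 215.] [0.575 0.013 0.036]
scene panel 0.55 [256. 228.] [0.581 0.027 0.006]
scene white_tape 0.88 [208. 182.] [ 0.528 -0.132  0.006]
scene squeegee 0.66 [232. 262.] [0.678 0.03  0.012]
scene squeegee 0.24 [283. 176.] [0.436 0.011 0.012]
scene magnet 0.84 [282. 174.] [0.435 0.007 0.017]
side roller 0.95 [190. 170.] [0.527 0.296 0.036]
side roller 0.78 [324. 239.] [0.57  0.005 0.036]
side roller 0.65 [245. 135.] [0.677 0.322 0.036]
side panel 0.88 [324. 294.] [ 0.513 -0.052  0.006]
side yellow_tape 0.91 [281. 217.] [0.583 0.113 0.006]
side white_tape 0.85 [368. 323.] [ 0.52  -0.128  0.006]
side squeegee 0.56 [359. 212.] [0.682 0.028 0.012]
side magnet 0.94 [258. 287.] [0.447 0.013 0.017]
0.7
```

View pics/s0.png

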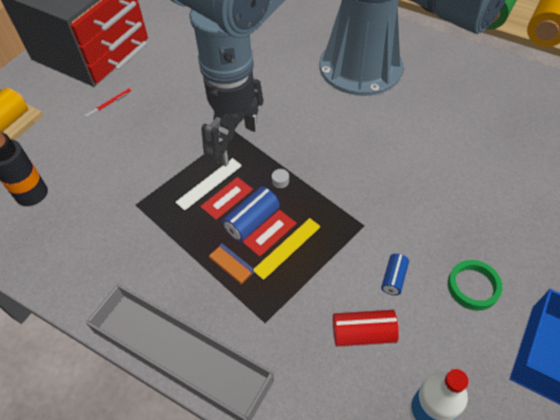

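View pics/d0.png

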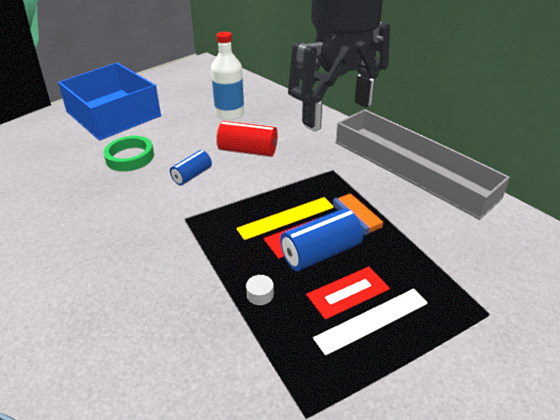

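The large blue roller lies on the panel at about (252,213) in the scene view. The yellow tape at (287,249) is on the +y side; the red and small blue look-alikes are off the panel. Next I'll measure the tape's pose and the roller's axis.

```bash
cat >> h.py <<'E'
def tape(c,im):
    h=cv2.cvtColor(im,cv2.COLOR_BGR2HSV); m=cv2.inRange(h,(24,150,120),(34,255,255))
    n,l,s,ce=cv2.connectedComponentsWithStats(m)
    k=[i for i in range(1,n) if s[i,4]>200]
    out=[]
    for i in k:
        cn=max(cv2.findContours((l==i).astype('u1'),0,2)[0],key=len).reshape(-1,2)
        w=world(c,cn,.006)[:,:2]*1000
        out.append((ce[i].round(),cv2.minAreaRect(w.astype('f4'))))
    return out
def rollr(c,im,z=.036):
    h=cv2.cvtColor(im,cv2.COLOR_BGR2HSV)
    best=[]
    for r in spotter.outline_of(c,'roller'):
        m=r['region'].astype('u1'); cn=max(cv2.findContours(m,0,2)[0],key=len).reshape(-1,2)
        best.append((round(r['score'],2),np.array(r['centre'])*[560,420],cn))
    return best
def fit(c,cn):
    # roller pose (x,y,yaw) whose projected silhouette matches the contour
    from scipy.optimize import minimize
    k=viewer.calibration(c); f=210/np.tan(np.radians(k['fovy'])/2)
    K=np.array([[f,0,k['cx']],[0,f,k['cy']],[0,0,1]]); E=np.linalg.inv(np.array(k['extrinsics']))
    m=np.zeros((1680,2240),'u1'); cv2.fillPoly(m,[(cn*4+2).astype('i4')],1)
    t=np.linspace(0,2*np.pi,40)
    def cost(v):
        x,y,a=v; P=[]
        for s in(-.055,.055):
            P.append(np.c_[x+s*np.cos(a)-.03*np.cos(t)*np.sin(a),y+s*np.sin(a)+.03*np.cos(t)*np.cos(a),.036+.03*np.sin(t)])
        P=np.vstack(P); p=cv2.projectPoints(P,cv2.Rodrigues(E[:3,:3])[0],E[:3,3],K,np.array(k['distortion'],float))[0].reshape(-1,2)
        q=np.zeros_like(m); cv2.fillConvexPoly(q,cv2.convexHull((p*4+2).astype('i4')),1)
        return 1-(q&m).sum()/(q|m).sum()
    x0=world(c,[cn.mean(0)],.036)[0]
    S=min((minimize(cost,[x0[0],x0[1],a],method='Nelder-Mead',options=dict(initial_simplex=np.array([x0[0],x0[1],a])+np.array([[0,0,0],[.02,0,0],[0,.02,0],[0,0,.2]]),maxiter=150)) for a in(-.2,0.1,.4)),key=lambda r:r.fun)
    return S.x.round(4),round(S.fun,3)
E
python3 - <<'E'
from h import *
for c in('scene','side'):
    im=viewer.camera(c); print(c,tape(c,im))
    h=cv2.cvtColor(im,cv2.COLOR_BGR2HSV)
    for s,p,cn in rollr(c,im):
        print(s,p.round(),len(cn), fit(c,cn))
    m=cv2.inRange(h,(0,0,0),(179,255,30)); 
    cn=max(cv2.findContours(m,0,2)[0],key=cv2.contourArea); 
    q=cv2.approxPolyDP(cv2.convexHull(cn),8,True).reshape(-1,2); print(q.tolist(),world(c,q,.006)[:,:2].round(3).tolist())
E
```

```text
scene [(array([286., 248.]), ((589.5796508789062, 107.41700744628906), (33.163368225097656, 172.56350708007812), 76.08552551269531))]
0.93 [397. 275.] 54 (array([0.5311, 0.3161, 0.1907]), np.float64(0.626))
0.83 [250. 216.] 52 (array([ 0.5713,  0.0102, -0.2313]), np.float64(0.046))
0.8 [366. 325.] 41 (array([0.6837, 0.3205, 2.1393]), np.float64(0.056))
[[9, 140], [14, 151], [0, 160]] [[0.655, -0.621], [0.675, -0.584], [0.711, -0.592]]
side [(array([284., 218.]), ((587.944580078125, 107.14154052734375), (33.49937438964844, 171.68289184570312), 76.18802642822266))]
0.95 [246. 135.] 55 (array([ 0.6725,  0.3101, -0.9998]), np.float64(0.031))
0.62 [190. 168.] 64 (array([0.5536, 0.3198, 0.6901]), np.float64(0.531))
0.58 [321. 236.] 139 (array([ 0.5695,  0.0092, -0.2015]), np.float64(0.025))
[[332, 171], [488, 314], [306, 417], [186, 219]] [[0.745, 0.147], [0.653, -0.236], [0.365, -0.166], [0.461, 0.217]]
```

Run:
```python
from h import *
from scipy.spatial.transform import Rotation as R
o=monitor.get_obs(); q=o['eef_rot']; M=R.from_quat([q[1],q[2],q[3],q[0]]).as_matrix()
print(o['eef_pos'],M.round(3),o['q'],o['opening'],o['wrist_force'],o['time_s'])
a=.2405; uy=np.array([np.sin(a),np.cos(a),0]); ux=np.array([np.cos(a),-np.sin(a),0])
# want tool y || ux, tool z down ; two options
for s in(1,-1):
    T=np.c_[s*np.cross(ux,[0,0,-1]),s*ux,[0,0,-1]]
    print(T[:,0].round(3),np.degrees(R.from_matrix(M.T@T).as_rotvec())/8)
c=np.array([.5705,.0097,.066]); st=c-.011*uy; st[2]=.066+.03+.0
print(st,(M.T@(st-o['eef_pos'])/.06).round(3), uy)
```

```text
[5.75030901e-01 2.65203464e-05 2.39320773e-01] [[-0.  1.  0.]
 [ 1.  0. -0.]
 [-0.  0. -1.]] [-2.06274342e-01  1.80777043e-01  1.60695993e+00  2.34622530e-06
  1.35381576e+00 -2.06286653e-01] 0.9951991882668303 [ 0.15488876 -0.64211195  0.4566811 ] 0.9
[0.238 0.971 0.   ] [2.86974549e-04 8.23931270e-06 1.72253893e+00]
[-0.238 -0.971 -0.   ] [-1.20094033e-05  4.18286478e-04 -2.07774611e+01]
[ 0.56787993 -0.00098341  0.096     ] [-0.017 -0.119  2.389] [0.23818827 0.971219   0.        ]
```

Call:
move_arm(motion=[[[0, -0.05, 0.6], [0, 0, 0.6], 55], [[0, -0.1, 1.2], [0, 0, 1.2], 55], [[-0.02, -0.12, 1.8], [0, 0, 1.72], 55], [[-0.02, -0.12, 2.2], [0, 0, 1.72], 55], [[-0.02, -0.12, 2.4], [0, 0, 1.72], 55], [[-0.02, -0.12, 2.4], [0, 0, 1.72], 55]])

```text
time_s: 1.65
eef_pos: [0.5675, -0.0011, 0.0948]
eef_rot: [-0.0, 0.787, 0.617, -0.0]
wrist_force: [0.5, 0.3, -0.9]
opening: 0.548
```

Run:
```python
from h import *
a=snap('side','d1');b=snap('wrist','w1'); cv2.imwrite('pics/b1.png',cv2.resize(np.hstack([a[100:380,150:480],b[:280]]),(800,252)))
for s,p,cn in rollr('side',a): print(s,p,fit('side',cn))
print(monitor.get_obs()['time_s'],viewer.calibration('wrist')['extrinsics'])
```

```text
0.97 [248.976 136.29 ] (array([ 0.6718,  0.3101, -0.9219]), np.float64(0.069))
0.9 [190.12  169.512] (array([0.5529, 0.3233, 0.7305]), np.float64(0.576))
0.65 [322.112 237.804] (array([ 0.5701,  0.0094, -0.2149]), np.float64(0.063))
1.8 [[ 0.97142595 -0.22984348 -0.05919124  0.58439651]
 [-0.23732484 -0.93758853 -0.25417448  0.06406768]
 [ 0.00292332  0.26095924 -0.96534539  0.2304778 ]
 [ 0.          0.          0.          1.        ]]
```

View pics/b1.png

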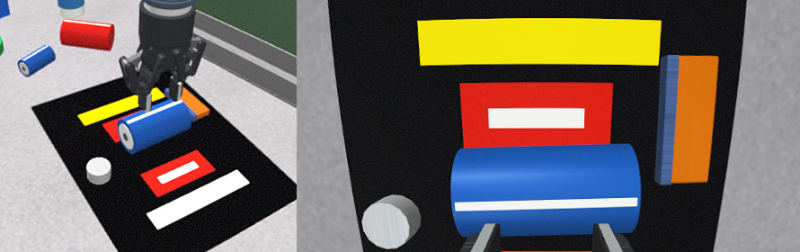

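In the wrist view the fingers straddle the roller's middle, just behind its top, and the roller is parallel to the tape. I'll go down gently and watch the force.

Call:
move_arm(motion=[[[0, 0, 0.15], [0, 0, 0], 55], [[0, 0, 0.3], [0, 0, 0], 55], [[0, 0, 0.34], [0, 0, 0], 55], [[0, 0, 0.35], [0, 0, 0], 55]])

```text
time_s: 2.3
eef_pos: [0.5676, -0.0012, 0.0739]
eef_rot: [-0.0, 0.787, 0.617, -0.0]
wrist_force: [-0.4, -0.8, -0.4]
opening: 0.552
```

Call:
move_arm(motion=[[[0, 0, 0.02], [0, 0, 0], 55], [[0, 0, 0.03], [0, 0, 0], 55], [[0, 0, 0.03], [0, 0, 0], 55]])

```text
time_s: 2.68
eef_pos: [0.5679, -0.0012, 0.0726]
eef_rot: [0.0, 0.787, 0.617, 0.0]
wrist_force: [-0.3, 0.3, 0.4]
opening: 0.549
```

Call:
move_arm(motion=[[[0, 0, 0.02], [0, 0, 0], 55], [[0, 0, 0.03], [0, 0, 0], 55], [[0, 0, 0.03], [0, 0, 0], 55]])

```text
time_s: 3.05
eef_pos: [0.568, -0.0013, 0.0711]
eef_rot: [0.0, 0.787, 0.617, 0.0]
wrist_force: [-1.5, -0.1, 4.3]
opening: 0.549
```

Call:
move_arm(motion=[[[0, 0, 0.02], [0, 0, 0], 55], [[0, 0, 0.02], [0, 0, 0], 55]])

```text
time_s: 3.3
eef_pos: [0.5681, -0.0013, 0.0709]
eef_rot: [0.0, 0.787, 0.617, 0.0]
wrist_force: [-4.0, -0.5, 12.4]
opening: 0.55
```

Call:
move_arm(motion=[[[0.05, 0, 0], [0, 0, 0], 55], [[0.12, 0, 0], [0, 0, 0], 55], [[0.2, 0, 0], [0, 0, 0], 55], [[0.28, 0, 0], [0, 0, 0], 55], [[0.36, 0, 0], [0, 0, 0], 55], [[0.44, 0, 0], [0, 0, 0], 55], [[0.52, 0, 0], [0, 0, 0], 55], [[0.58, 0, 0], [0, 0, 0], 55], [[0.6, 0, 0], [0, 0, 0], 55], [[0.6, 0, 0], [0, 0, 0], 55]])

```text
time_s: 4.55
eef_pos: [0.576, 0.0345, 0.0712]
eef_rot: [-0.001, 0.787, 0.618, -0.0]
wrist_force: [-8.9, 2.3, 17.9]
opening: 0.55
```

```bash
cat > m.py <<'E'
from h import *
import sys
n=sys.argv[1]; a=.2405; uy=np.array([np.sin(a),np.cos(a)]); ux=np.array([np.cos(a),-np.sin(a)])
T=np.array([.5888,.1073]); tcp=np.array(monitor.get_obs()['eef_pos'])[:2]
print('tcp (along,across) to tape mm',((tcp-T)@uy*1e3).round(1),((tcp-T)@ux*1e3).round(1))
for c in sys.argv[2:]:
    im=snap(c,c+n)
    for s,p,cn in rollr(c,im):
        v,e=fit(c,cn)
        if e<.2 and abs(v[1])<.2: print(c,s,v,e,'along,across',((v[:2]-T)@uy*1e3).round(1),((v[:2]-T)@ux*1e3).round(1))
print(monitor.get_obs()['time_s'])
E
python3 m.py 2 side scene wrist
```

```text
tcp (along,across) to tape mm -73.8 4.9
side 0.77 [ 0.5732  0.0268 -0.2119] 0.056 along,across -81.9 4.0
4.85
```

View pics/wrist2.png

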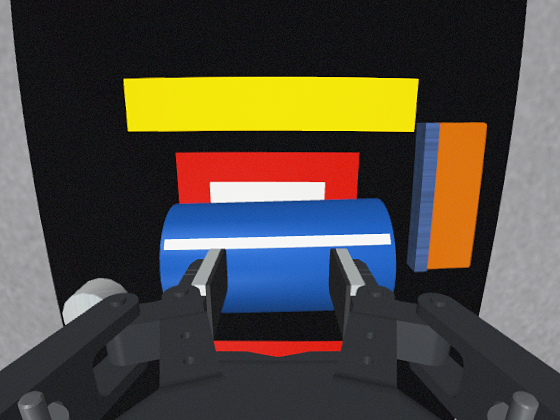

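The roller moved 18 mm straight, as predicted; in the wrist picture it lies parallel to the tape at (278,255), with the squeegee and magnet untouched. Now I'll lift, reset and repeat.

Call:
move_arm(motion=[[[0, 0, -0.08], [0, 0, 0], 55], [[0, 0, -0.2], [0, 0, 0], 55], [[-0.17, 0, -0.2], [0, 0, 0], 55], [[-0.33, 0, -0.2], [0, 0, 0], 55], [[-0.33, 0, -0.2], [0, 0, 0], 55], [[-0.33, 0, -0.08], [0, 0, 0], 55], [[-0.33, 0, -0.03], [0, 0, 0], 55], [[-0.33, 0, -0.01], [0, 0, 0], 55], [[-0.33, 0, 0], [0, 0, 0], 55], [[-0.33, 0, 0], [0, 0, 0], 55]])

```text
time_s: 6.1
eef_pos: [0.5714, 0.0147, 0.0705]
eef_rot: [-0.0, 0.786, 0.618, -0.0]
wrist_force: [-5.5, -0.2, 12.6]
opening: 0.555
```

Call:
move_arm(motion=[[[0.05, 0, 0], [0, 0, 0], 55], [[0.13, 0, 0], [0, 0, 0], 55], [[0.22, 0, 0], [0, 0, 0], 55], [[0.32, 0, 0], [0, 0, 0], 55], [[0.42, 0, 0], [0, 0, 0], 55], [[0.52, 0, 0], [0, 0, 0], 55], [[0.62, 0, 0], [0, 0, 0], 55], [[0.7, 0, 0], [0, 0, 0], 55], [[0.75, 0, 0], [0, 0, 0], 55], [[0.75, 0, 0], [0, 0, 0], 55]])

```text
time_s: 7.35
eef_pos: [0.5817, 0.0595, 0.071]
eef_rot: [-0.001, 0.786, 0.618, -0.0]
wrist_force: [-10.2, 3.4, 18.1]
opening: 0.549
```

```bash
python3 m.py 3 side scene
```

```text
tcp (along,across) to tape mm -48.1 4.5
side 0.55 [ 0.5784  0.0496 -0.2122] 0.051 along,across -58.5 3.6
7.55
```

Call:
move_arm(motion=[[[0, 0, -0.08], [0, 0, 0], 55], [[0, 0, -0.2], [0, 0, 0], 55], [[-0.18, 0, -0.2], [0, 0, 0], 55], [[-0.37, 0, -0.2], [0, 0, 0], 55], [[-0.37, 0, -0.2], [0, 0, 0], 55], [[-0.37, 0, -0.08], [0, 0, 0], 55], [[-0.37, 0, -0.03], [0, 0, 0], 55], [[-0.37, 0, -0.01], [0, 0, 0], 55], [[-0.37, 0, 0], [0, 0, 0], 55], [[-0.37, 0, 0], [0, 0, 0], 55]])

```text
time_s: 8.8
eef_pos: [0.5769, 0.0369, 0.0705]
eef_rot: [-0.0, 0.787, 0.618, -0.0]
wrist_force: [-4.3, -0.2, 12.1]
opening: 0.549
```

Call:
move_arm(motion=[[[0.05, 0, 0], [0, 0, 0], 55], [[0.13, 0, 0], [0, 0, 0], 55], [[0.22, 0, 0], [0, 0, 0], 55], [[0.32, 0, 0], [0, 0, 0], 55], [[0.42, 0, 0], [0, 0, 0], 55], [[0.52, 0, 0], [0, 0, 0], 55], [[0.62, 0, 0], [0, 0, 0], 55], [[0.7, 0, 0], [0, 0, 0], 55], [[0.75, 0, 0], [0, 0, 0], 55], [[0.75, 0, 0], [0, 0, 0], 55]])

```text
time_s: 10.05
eef_pos: [0.5872, 0.0818, 0.071]
eef_rot: [-0.001, 0.786, 0.618, -0.0]
wrist_force: [-9.4, 2.7, 17.7]
opening: 0.547
```

```bash
python3 m.py 4 side scene
```

```text
tcp (along,across) to tape mm -25.2 4.5
side 0.87 [ 0.5829  0.0724 -0.2343] 0.061 along,across -35.3 2.6
10.25
```

Call:
move_arm(motion=[[[0, 0, -0.08], [0, 0, 0], 55], [[0, 0, -0.2], [0, 0, 0], 55], [[-0.18, 0, -0.2], [0, 0, 0], 55], [[-0.37, 0, -0.2], [0, 0, 0], 55], [[-0.37, 0, -0.2], [0, 0, 0], 55], [[-0.37, 0, -0.08], [0, 0, 0], 55], [[-0.37, 0, -0.03], [0, 0, 0], 55], [[-0.37, 0, -0.01], [0, 0, 0], 55], [[-0.37, 0, 0], [0, 0, 0], 55], [[-0.37, 0, 0], [0, 0, 0], 55]])

```text
time_s: 11.5
eef_pos: [0.5823, 0.0591, 0.0705]
eef_rot: [-0.0, 0.786, 0.618, -0.0]
wrist_force: [-6.0, 0.1, 11.3]
opening: 0.552
```

Call:
move_arm(motion=[[[0.05, 0, 0], [0, 0, 0], 55], [[0.13, 0, 0], [0, 0, 0], 55], [[0.22, 0, 0], [0, 0, 0], 55], [[0.32, 0, 0], [0, 0, 0], 55], [[0.42, 0, 0], [0, 0, 0], 55], [[0.52, 0, 0], [0, 0, 0], 55], [[0.62, 0, 0], [0, 0, 0], 55], [[0.7, 0, 0], [0, 0, 0], 55], [[0.75, 0, 0], [0, 0, 0], 55], [[0.75, 0, 0], [0, 0, 0], 55]])

```text
time_s: 12.75
eef_pos: [0.5928, 0.104, 0.0711]
eef_rot: [-0.001, 0.786, 0.618, -0.0]
wrist_force: [-8.4, 2.4, 16.3]
opening: 0.551
```

```bash
python3 m.py 5 side scene
```

```text
tcp (along,across) to tape mm -2.3 4.6
side 0.69 [ 0.5881  0.0954 -0.2168] 0.066 along,across -11.7 2.2
12.95
```

View pics/side5.png

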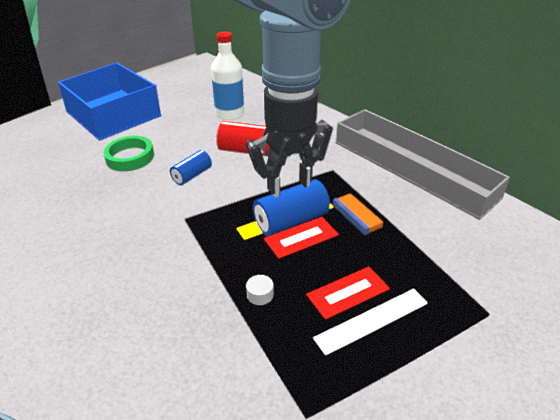

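The roller sits on the near edge of the tape with about 11.7 mm still to go. One short stroke will finish it.

Call:
move_arm(motion=[[[0, 0, -0.08], [0, 0, 0], 55], [[0, 0, -0.2], [0, 0, 0], 55], [[-0.13, 0, -0.2], [0, 0, 0], 55], [[-0.26, 0, -0.2], [0, 0, 0], 55], [[-0.26, 0, -0.2], [0, 0, 0], 55], [[-0.26, 0, -0.08], [0, 0, 0], 55], [[-0.26, 0, -0.03], [0, 0, 0], 55], [[-0.26, 0, -0.01], [0, 0, 0], 55], [[-0.26, 0, 0], [0, 0, 0], 55], [[-0.26, 0, 0], [0, 0, 0], 55]])

```text
time_s: 14.2
eef_pos: [0.5895, 0.088, 0.0712]
eef_rot: [-0.0, 0.787, 0.618, -0.0]
wrist_force: [-7.1, 0.6, 15.7]
opening: 0.549
```

Call:
move_arm(motion=[[[0.04, 0, 0], [0, 0, 0], 55], [[0.1, 0, 0], [0, 0, 0], 55], [[0.17, 0, 0], [0, 0, 0], 55], [[0.24, 0, 0], [0, 0, 0], 55], [[0.3, 0, 0], [0, 0, 0], 55], [[0.35, 0, 0], [0, 0, 0], 55], [[0.38, 0, 0], [0, 0, 0], 55], [[0.39, 0, 0], [0, 0, 0], 55], [[0.39, 0, 0], [0, 0, 0], 55], [[0.39, 0, 0], [0, 0, 0], 55]])

```text
time_s: 15.45
eef_pos: [0.5945, 0.1112, 0.0713]
eef_rot: [-0.001, 0.787, 0.618, -0.0]
wrist_force: [-10.4, 2.6, 18.2]
opening: 0.55
```

Call:
move_arm(motion=[[[0, 0, -0.03], [0, 0, 0], 55], [[0, 0, -0.1], [0, 0, 0], 55], [[0, 0, -0.4], [0, 0, 0], 55], [[0, 0, -0.9], [0, 0, 0], 55], [[-0.5, 0, -1.5], [0, 0, 0], 55], [[-1.3, 0, -2.0], [0, 0, 0], 55], [[-2.0, 0, -2.5], [0, 0, 0], 55], [[-2.0, 0, -2.5], [0, 0, 0], 55], [[-2.0, 0, -2.5], [0, 0, 0], 55]])

```text
time_s: 16.58
eef_pos: [0.5665, -0.0062, 0.2198]
eef_rot: [-0.0, 0.787, 0.617, 0.0]
wrist_force: [0.0, 0.1, -0.2]
opening: 0.55
```

```bash
python3 m.py 6 side scene wrist; cd pics; python3 -c "
import cv2,numpy as np
cv2.imwrite('fin.png',cv2.resize(np.hstack([cv2.imread('scene6.png'),cv2.imread('wrist6.png')]),(800,300)))"
```

```text
tcp (along,across) to tape mm -115.6 5.4
side 0.97 [ 0.5904  0.1055 -0.2258] 0.036 along,across -1.4 2.0
scene 0.64 [ 0.5932  0.1074 -0.2128] 0.044 along,across 1.1 4.2
wrist 0.97 [ 0.5918  0.1085 -0.2107] 0.024 along,across 1.9 2.6
16.875
```

View pics/fin.png

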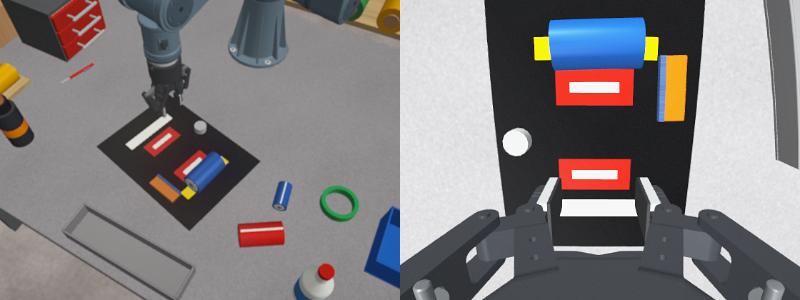

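The roller now lies on the tape, within about 2 mm of its centreline in all three views. Yellow shows at both ends, the squeegee and magnet haven't moved, and the arm is clear.

```bash
python3 -c "
from bench import workorder; print(workorder.hand_in())"
```

```text
the job is handed in; nothing more can be done
None
```

The blue roller is on the yellow tape, after rolling over the red decal on that side. I rolled it there in five slow strokes, with both fingertips pressing only on its top at about 11–18 N. The job was handed in at about 17 s, with the arm lifted clear.

**Final position:** the roller's middle is within about 2 mm of the tape's centreline in all three cameras (-1.4, +1.1 and +1.9 mm). It is 2–4 mm off-centre along the tape's length, where about 30 mm is allowed at each end. It is turned about 1–2° from the tape.

**Other objects:** in the last picture the squeegee and magnet showed no movement. I did not re-measure their positions. The red roller and the small blue one were left alone.

**Check that fell short:** the scene camera gave no usable roller fit during the strokes, so those steps relied on the side camera. All three cameras gave a good fit at the end.

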